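# Rebuild the pot tower on the windowsill

### The arm

A 7-joint arm with a two-finger parallel gripper is mounted at the origin on the work surface. World frame = base frame: x ahead of the robot, y to its left, z up, the work surface at z = 0. Lengths are in m, angles in degrees, forces in N, time in s.
With the tool pointing down it reaches from about 0.425 to 0.875 m from the base axis. Payload 4.7 kg.
Tool frame: the origin (TCP) lies where the fingers leave the gripper's body, on its centre line; the fingertips stand 70 mm ahead of it and the grasp point (between the pads) lies 51 mm ahead of it (env.tip_reach is the distance from the TCP to the fingertips, in m); z points along the fingers, x is the direction in which the jaws open and shut, and the axes are right-handed (so a half turn about z gives the same grasp; the last joint's range is limited). The gripper opens to 87 mm and grips with 3 to 60 N. Pads are 19 mm wide; open, the fingers measure 117 mm over their backs; the gripper's body (75 mm by 190 mm) begins 51 mm behind the grasp point.
Start: joints at [73.001, 18.392, -4.016, 83.108, 1.295, 78.541, -3.26], TCP at [0.199, -0.619, 0.292] pointing down, gripper open.
Joint ranges: [-163.93, 163.93], [-17.29, 119.83], [-79.2, 71.16], [3.27, 140.29], [-89.18, 269.18], [5.43, 117.66], [-154.24, 154.24]. Speed limits (degrees/s): [147.25, 147.25, 180, 180, 180, 180, 180].

### API

Orientations are given as [roll, pitch, yaw] about the fixed x, y, z axes, in that order (R = Rz(yaw) Ry(pitch) Rx(roll)).
In Python, from cell import env, optics, order gives the robot as it stands.
- The arm moves only by the shell command python3 -m creep 'ROWS' [FORCE]. ROWS is JSON, a list of rows, each a list of 7 numbers: the shift along the tool's x, y, z in cm, then the turn, a rotation vector about the tool's x, y, z in rad, then the opening, from 0 (shut) to 1 (fully open). A call has 1 to 20 rows; each row shifts and turns the pose as measured when the row begins, along the tool's axes as they then stand; what a row does not reach is not made up. A row lasts 1/10 s, in which the tool goes at most 50 mm and 8.59 degrees, less where a joint would pass 70% of its speed; a pose out of reach is approached as far as the arm can. A call with a gripper value outside its range is refused whole. The fingers move at their own pace and stop on an object; FORCE is the grip in N (left out, the last holds). Time passes only in rows, so rows that do not move let the fingers close. It gives the time, the measured TCP pose, the force and the opening at its end, in the units of the state.
- env.get_obs(): the state, without advancing time (a new reading comes with each control period).
- optics.read_camera(name): name is "side" or "top" or "wrist"; returns a dict with "frame" (384x512x3 uint8, blue, green, red), "z_map" (384x512 float32, m along the optical axis (not along the pixel's ray), 0 where there is no reading), "fx", "fy", "cx", "cy" (pixels), "R" (3x3) and "t" (3): a world point X has camera coordinates R X + t; the wrist camera has in their place "hand_eye" (4x4, takes a point from camera to tool coordinates, whose origin is the TCP and whose axes are the tool frame's). Camera axes: x right, y down, z forward; pixel columns grow to the right and rows downward; lengths in m; the calibration is good to about 2 mm. A picture is of the moment at which its call begins: read the wrist's pose just before it.
- order.sign_off(): hands the job in, once; it reports no verdict.
The state is a dict: "time_s": time; "qpos": joint angles; "joint_velocities": joint speeds; "effort": joint torques, N m; "tool_pos": TCP position; "tool_rot": TCP orientation; "force": force on the tool from outside, world axes, zero at the start; "wrist_torque": the same for the moment, N m; "grip_width": finger opening in m.
Only numpy, scipy, OpenCV 4.12 (cv2) and the standard library are available. Lean on these libraries where they do the work, as an engineer would, in place of code of your own. Each camera call takes 0.05 s, during which the arm holds its last target. There are 200 camera calls.

### The job

Stack the four amber nail-gem pots into one upright tower on the round wooden stand: the widest pot in the stand's recess, the middle one on it, then the narrow one, and the tiny domed pot on top, each sitting flat inside the rim of the one below. Leave the polish bottles and the buffer block where they are, and let go of the finished tower.

Things in the scene. Friction and masses are not known exactly. Their poses are not given: they have to be found in the camera images.
- pot_wide_mid (a point): Upright loose amber-glass pot with brass lid: 62 mm diameter throughout, 50 mm tall, about 160 g. Lid dished: flat floor 57 mm across, 3 mm below the top, inside a 2.5 mm rim; the next pot stands in it (4.5 mm play all round), underside 47 mm above this one's. Point on its axis 25 mm above its underside; z up. Grip it with finger ends 8 mm or more above its underside, clear of the rim below.
- pot_middle_mid (a point): Upright loose amber-glass pot with brass lid: 48 mm diameter throughout, 50 mm tall, about 100 g. Lid dished: flat floor 43 mm across, 3 mm below the top, inside a 2.5 mm rim; the next pot stands in it (4.5 mm play all round), underside 47 mm above this one's. Point on its axis 25 mm above its underside; z up. Grip it with finger ends 8 mm or more above its underside, clear of the rim below.
- pot_narrow_mid (a point): Upright loose amber-glass pot with brass lid: 34 mm diameter throughout, 50 mm tall, about 60 g. Lid dished: flat floor 29 mm across, 3 mm below the top, inside a 2.5 mm rim; the next pot stands in it (4.5 mm play all round), underside 47 mm above this one's. Point on its axis 25 mm above its underside; z up. Grip it with finger ends 8 mm or more above its underside, clear of the rim below.
- pot_tiny_mid (a point): Upright loose amber-glass pot with brass lid: 20 mm diameter throughout, 46 mm tall, about 30 g. Lid domed: sides straight up to 38 mm, then tapering to 8 mm across at the top. Point on its axis 23 mm above its underside; z up. Grip it with finger ends 8 mm or more above its underside, clear of the rim below.
- stand: Low round dark-wood stand, 84 mm in diameter, fixed on the sill. Its flat recess, 74 mm in diameter, has its floor 5 mm above the sill; the rim is 5 mm wide and its top is 9 mm above the sill. Origin on its axis at its underside (sill level), z up.
- bottle_sill_mid (a point): Bystander: empty square glass nail-polish bottle, 30 x 30 mm, with a tall slim black screw lid, 80 mm tall in all, standing loose on the sill among the pots. Point on its axis, 40 mm above its underside. Not to be moved.
- bottle_tray_mid (a point): Bystander: a second bottle just like it, standing loose on the tray. Point on its axis, 40 mm above its underside. Not to be moved.
- buffer: Bystander: grey plastic nail-buffer block, 30 x 95 x 30 mm (its y is the long side), lying loose on the tray. Origin at the centre of its underside. Not to be moved.
- tray: White melamine tray, 180 (x) x 280 (y) mm, rim 16 mm high, floor 5 mm thick, fixed on the sill; it carries a glass nail file, a cuticle pusher, one bottle and the buffer block. Origin at the centre of its underside.
- caddy: Green plastic caddy, 110 (x) x 130 (y) mm and 120 mm tall, with sticks standing in it up to 220 mm; its tilt-out bin sits half open and juts out about 35 mm on its -x side. Fixed. Origin at the centre of its underside. Keep clear of it.
Not all that is in view belongs to the job. Leave any turquoise look-alike of the part that bears pot_tiny_mid alone.

How it is judged (in metres and radians):
At the end, for the whole second after the job is handed in: Wide pot in the stand's recess, middle pot in its lid, narrow pot in that lid, tiny pot on top: each within 8 mm of the axis of what is below it, within 2.5 mm of its seated height, tilted under 0.06 rad, at rest (under 0.02 m/s) and released (horizontal distance between pot_wide_mid and stand below 0.008 m and z of pot_wide_mid in the frame of stand between 0.0275 and 0.0325 m and angle between each of pot_wide_mid, pot_middle_mid, pot_narrow_mid, pot_tiny_mid's own z axis and vertical below 0.06 rad and linear speed of each of pot_wide, pot_middle, pot_narrow, pot_tiny below 0.02 m/s and horizontal distance between pot_middle_mid and pot_wide_mid below 0.008 m and z of pot_middle_mid in the frame of pot_wide_mid between 0.0445 and 0.0495 m and horizontal distance between pot_narrow_mid and pot_middle_mid below 0.008 m and z of pot_narrow_mid in the frame of pot_middle_mid between 0.0445 and 0.0495 m and horizontal distance between pot_tiny_mid and pot_narrow_mid below 0.008 m and z of pot_tiny_mid in the frame of pot_narrow_mid between 0.0425 and 0.0475 m); the robot touches nothing.
It fails at once if the polish bottle on the sill is moved more than 20 mm or tipped over (distance of bottle_sill_mid from where it was at the start of the episode above 0.02 m or angle between bottle_sill_mid's own z axis and vertical above 0.5 rad).
It fails at once if the polish bottle on the tray is moved more than 20 mm or tipped over (distance of bottle_tray_mid from where it was at the start of the episode above 0.02 m or angle between bottle_tray_mid's own z axis and vertical above 0.5 rad).
It fails at once if the buffer block is moved more than 20 mm or tipped over (distance of buffer from where it was at the start of the episode above 0.02 m or angle between buffer's own z axis and vertical above 0.5 rad).
It also fails if it takes over 115 s, if anything falls off the work surface, if the arm or the gripper's body presses on something with over 40 N, if the wrist force passes 120 N, or if a joint passes its speed limit or range.

## Working session

There is one attempt and no reset: what is moved stays moved. The work goes in short steps, Python scripts to look and compute and a shell command to move; the robot and the scene stay as the last step left them, time stands still between calls to the robot, and variables do not carry over. Pictures are saved under pics/ and viewed, on a budget of 14 in all, crops included, one or two more only if the job needs it, and the job is handed in when it is done.

```bash
ls; mkdir -p pics; cat > h.py <<'E'
import numpy as np, cv2
from cell import env, optics, order
from scipy.spatial.transform import Rotation as Ro
def world(c,obs=None):
    # per-pixel world points from z_map
    z=c["z_map"]; v,u=np.mgrid[:z.shape[0],:z.shape[1]]
    P=np.stack([(u-c["cx"])/c["fx"]*z,(v-c["cy"])/c["fy"]*z,z],-1)
    if "R" in c: return (P-np.array(c["t"]))@np.array(c["R"])
    H=np.array(c["hand_eye"]); P=P@H[:3,:3].T+H[:3,3]
    return P@tool(obs)[0].T+tool(obs)[1]
def tool(o): return Ro.from_euler('xyz',o["tool_rot"],degrees=True).as_matrix(),np.array(o["tool_pos"])
E
python3 - <<'E'
from h import *
o=env.get_obs();print(o)
for n in("top","side"):
    c=optics.read_camera(n);cv2.imwrite(f"pics/{n}0.png",c["frame"]);print(n,c["fx"],c["cx"],c["cy"],c["R"],c["t"], -np.array(c["R"]).T@c["t"])
    np.savez(f"{n}0.npz",**c)
E
```

```text
pics
{'time_s': 0.0, 'qpos': array([72.99996632, 18.44113413, -4.01475278, 83.17608559,  1.29366888,
       78.54027589, -3.26095031]), 'joint_velocities': array([ 0.06757369, -0.01223554,  0.09386167,  0.02677421, -0.04917691,
       -0.0335435 ,  0.05138025]), 'effort': array([ 1.28412787e-03, -4.91285992e+01, -4.02976535e-01, -3.12528956e+01,
       -6.39348174e-02,  4.37695370e-02,  1.80267848e-04]), 'tool_pos': array([ 0.1986137 , -0.61846533,  0.29112738]), 'tool_rot': array([ 1.79995287e+02,  1.12328326e-01, -7.21921500e+01]), 'force': array([-0.08586543, -0.3475026 ,  0.00756372]), 'wrist_torque': array([-0.04690763,  0.00135279, -0.01801039]), 'grip_width': 0.0871160563281668}
top 405.0078957056736 260.4958561825695 185.1362343941524 [[-1.25181718e-02 -9.99921384e-01 -7.21992257e-04]
 [-9.99497032e-01  1.25338929e-02 -2.91304789e-02]
 [ 2.91372381e-02  3.56968778e-04 -9.99575357e-01]] [0.0932536  0.56563782 1.07625005] [0.53516173 0.08577244 1.09233766]
side 496.2456474013451 257.09972868225964 195.79976829999077 [[ 0.99240523 -0.12249973  0.0112107 ]
 [-0.07933242 -0.70700686 -0.70274296]
 [ 0.09401186  0.69651642 -0.7113555 ]] [-0.55989631  0.1245487   1.17188375] [ 0.4553538  -0.79676663  0.9274285 ]
```

View pics/top0.png

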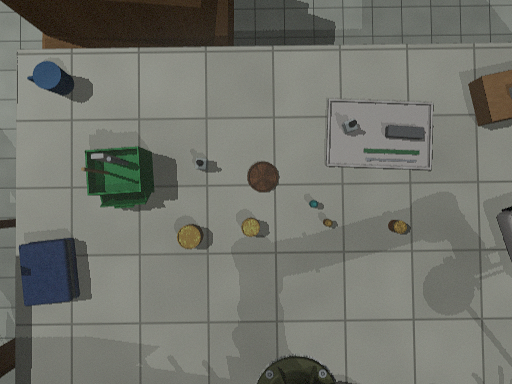

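View pics/side0.png

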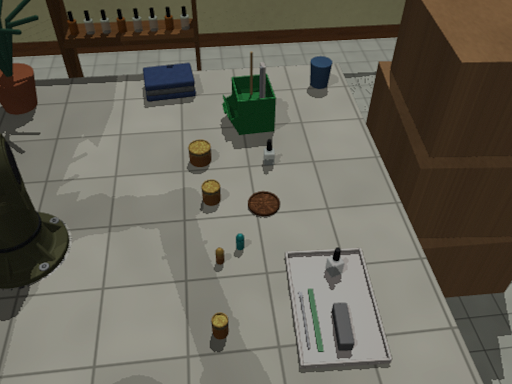

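The top view shows these candidates:
- Wide pot at (190,237), middle pot at (251,227) and narrow pot at (400,227).
- Tiny amber pot at (328,223), with its turquoise look-alike at (314,204).
- Stand at (263,177).
- Sill bottle at (200,163) and tray bottle at (351,125).

The side view agrees: wide (200,153), middle (211,192), narrow (220,326), tiny amber (220,256), turquoise (240,241) and stand (264,203).

```bash
python3 - <<'E'
from h import *
tgt=dict(wide=((190,237),(200,153),.05,.031),middle=((251,227),(211,192),.05,.024),narrow=((400,227),(220,326),.05,.017),tiny=((328,223),(220,256),.038,.010),turq=((314,204),(240,241),.038,.010),stand=((263,177),(264,203),.009,.042),bottle=((200,163),(269,153),.04,.02),caddybin=((125,195),(240,110),.1,.09))
for k,n in enumerate(("top","side")):
    c=dict(np.load(f"{n}0.npz"));W=world(c)
    for t,v in tgt.items():
        u,vv=v[k]; h=v[2]; r=45 if t=='caddybin' else 25
        P=W[vv-r:vv+r,u-r:u+r].reshape(-1,3); 
        lo=h-.006 if t!='stand' else .004
        P=P[(P[:,2]>lo)&(P[:,2]<(.3 if t=='caddybin' or t=='bottle' else h+.012))]
        ce,rr=cv2.minEnclosingCircle((P[:,:2]*1000).astype(np.float32))
        print(n,t,len(P),"centre",np.round(ce,1),"r",round(rr,1),"bbox",np.round(P.min(0)*1000),np.round(P.max(0)*1000))
c=dict(np.load("top0.npz"))
f=c["frame"];a=cv2.resize(f[185:245,285:345],(480,480),interpolation=cv2.INTER_CUBIC)
cv2.imwrite("pics/crop1.png",a)
E
```

```text
top wide 379 centre [434.9 273. ] r 31.4 bbox [404. 243.  44.] [465. 303.  52.]
top middle 226 centre [456.9 114.2] r 24.2 bbox [435.  91.  44.] [479. 138.  52.]
top narrow 123 centre [ 453.9 -270.7] r 17.6 bbox [ 438. -288.   44.] [ 469. -253.   53.]
top tiny 90 centre [490.3 -69.9] r 39.9 bbox [457. -99.  34.] [523. -42.  48.]
top turq 90 centre [490.3 -69.9] r 39.9 bbox [457. -99.  34.] [523. -42.  48.]
top stand 393 centre [575.3  92.8] r 59.5 bbox [527.  39.   4.] [629. 128.  12.]
top bottle 133 centre [624.3 241.8] r 18.6 bbox [610. 227.  34.] [639. 256.  82.]
top caddybin 966 centre [601.7 441.1] r 83.1 bbox [545. 374.  94.] [655. 510. 217.]
side wide 270 centre [436.8 272.3] r 33.5 bbox [408. 239.  44.] [466. 304.  53.]
side middle 206 centre [458.  113.6] r 25.8 bbox [436.  89.  44.] [483. 139.  53.]
side narrow 211 centre [ 455.4 -272.6] r 18.1 bbox [ 439. -290.   44.] [ 471. -255.   53.]
side tiny 117 centre [492.3 -74.4] r 39.6 bbox [ 458. -101.   32.] [526. -45.  48.]
side turq 117 centre [492.3 -74.4] r 39.6 bbox [ 458. -101.   32.] [526. -45.  48.]
side stand 461 centre [583.6  82.7] r 89.0 bbox [535.   7.   4.] [652. 165.  12.]
side bottle 143 centre [625.9 239. ] r 19.1 bbox [611. 223.  35.] [642. 253.  83.]
side caddybin 928 centre [605.  439.8] r 85.0 bbox [547. 366.  94.] [663. 509. 198.]
```

View pics/crop1.png

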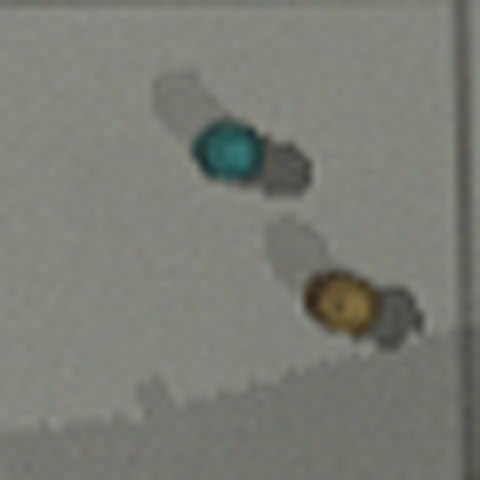

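The crop confirms it: the turquoise look-alike is at top-view (314,204) and the amber tiny pot at (328,223). I'll refine those two and the stand with colour masks while I turn the tool square to the world axes.

```bash
cat >> h.py <<'E'
def blob(c,px,kind,h,obs=None,r=40):
    """colour blob nearest px -> min enclosing circle of its points cast on plane z=h"""
    hsv=cv2.cvtColor(c["frame"],cv2.COLOR_BGR2HSV)
    rng=dict(amber=((8,100,50),(32,255,255)),turq=((80,100,40),(100,255,255)),wood=((0,60,20),(20,255,190)))[kind]
    m=cv2.morphologyEx(cv2.inRange(hsv,*rng),cv2.MORPH_OPEN,np.ones((2,2)))
    cs,_=cv2.findContours(m,cv2.RETR_EXTERNAL,cv2.CHAIN_APPROX_NONE)
    cs=[k for k in cs if cv2.contourArea(k)>20]
    k=min(cs,key=lambda k:-cv2.pointPolygonTest(k,tuple(map(float,px)),True))
    return k,onplane(c,k.reshape(-1,2).astype(float),h,obs)
def onplane(c,p,h,obs=None):
    d=np.c_[(p[:,0]-c["cx"])/c["fx"],(p[:,1]-c["cy"])/c["fy"],np.ones(len(p))]
    if "R" in c: R=np.array(c["R"]).T;o=-R@np.array(c["t"])
    else:
        H=np.array(c["hand_eye"]);T,q=tool(obs);R=T@H[:3,:3];o=T@H[:3,3]+q
    d=d@R.T; return (o+d*((h-o[2])/d[:,2])[:,None])[:,:2]*1000
E
python3 -m creep '[[0,0,0,0,0,-0.14,1],[0,0,0,0,0,-0.14,1],[0,0,0,0,0,-0.14,1],[0,0,0,0,0,-0.14,1],[0,0,0,0,0,-0.14,1],[0,0,0,0,0,-0.14,1],[0,0,0,0,0,-0.14,1],[0,0,0,0,0,-0.14,1],[0,0,0,0,0,-0.14,1]]'
python3 - <<'E'
from h import *
for n,px,kd,h in (("top",(263,177),"wood",.009),("side",(264,203),"wood",.009),("top",(314,204),"turq",.035),("top",(328,223),"amber",.035)):
    c=dict(np.load(f"{n}0.npz"));k,P=blob(c,px,kd,h);ce,r=cv2.minEnclosingCircle(P.astype(np.float32));print(n,kd,np.round(ce,1),round(r,1),P.min(0).round(),P.max(0).round())
for n,pa,pt in (("top",(328,223),(314,204)),("side",(220,256),(240,241))):
    W=world(dict(np.load(f"{n}0.npz")))
    for q in(pa,pt):
        P=W[q[1]-8:q[1]+8,q[0]-8:q[0]+8].reshape(-1,3);P=P[P[:,2]>.02];print(n,q,np.round((P.min(0)+P.max(0))*500),np.round((P.max(0)-P.min(0))*1000))
E
```

```text
time_s: 1.0
tool_pos: [0.1978, -0.6162, 0.285]
tool_rot: [-179.3, 0.2, 2.9]
force: [-0.2, -0.6, 0.6]
grip_width: 0.0869
top wood [587.5  78. ] 41.4 [548.  39.] [626. 117.]
side wood [591.1  71.1] 43.7 [551.  28.] [633. 115.]
top turq [513.7 -54. ] 9.2 [507. -61.] [520. -47.]
top amber [465.1 -91. ] 9.4 [457. -99.] [470. -83.]
top (328, 223) [466. -89.  34.] [17. 20. 28.]
top (314, 204) [521.  13. 557.] [  28.  146. 1071.]
side (220, 256) [ 466. -441.  474.] [ 21. 712. 906.]
side (240, 241) [517. -55.  34.] [19. 20. 28.]
```

```bash
python3 -m creep '[[2.6,-3.4,0,0,0,0.02,1],[2.6,-3.4,0,0,0,0.02,1],[2.6,-3.4,0,0,0,0,1],[2.6,-3.4,0,0,0,0,1],[2.6,-3.4,0,0,0,0,1],[2.6,-3.4,0,0,0,0,1],[2.6,-3.4,0,0,0,0,1],[2.6,-3.4,0,0,0,0,1],[2.0,-3.4,0,0,0,0,1],[0,0,0,0,0,0,1],[0,0,0,0,0,0,1]]'
python3 - <<'E'
from h import *
o=env.get_obs();c=optics.read_camera("wrist");cv2.imwrite("pics/w1.png",c["frame"]);print(np.round(c["hand_eye"],3),c["fx"],o["tool_pos"],o["tool_rot"])
W=world(c,o);P=W[(W[...,2]>.044)&(W[...,2]<.056)&(c["z_map"]>0)]
print(len(P),P.min(0),P.max(0),o["force"])
E
```

```text
time_s: 2.1
tool_pos: [0.4248, -0.2933, 0.2814]
tool_rot: [-179.0, 0.6, 0.6]
force: [-0.2, -0.9, -0.3]
grip_width: 0.0867
[[ 1.    -0.    -0.001  0.   ]
 [ 0.     0.965  0.264 -0.073]
 [ 0.    -0.264  0.965 -0.093]
 [ 0.     0.     0.     1.   ]] 336.76600287544767 [ 0.42482561 -0.29334505  0.28136273] [-178.96646884    0.5897437     0.56379946]
975 [ 0.43747175 -0.28767249  0.04439361] [ 0.47091105 -0.25382635  0.05253216] [-0.22758527 -0.87667757 -0.29881897]
```

View pics/w1.png

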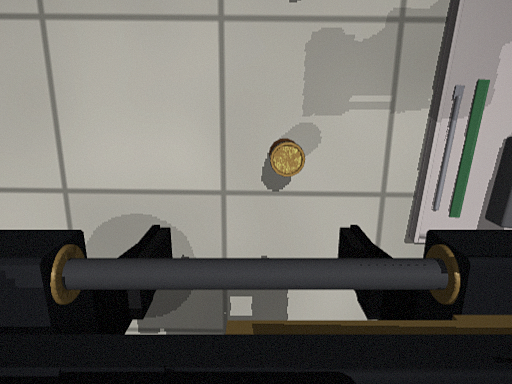

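Wrist view: the narrow pot is at (287,158), which gives (454,-271) mm and matches the top view. Next I head for the wide pot, taking a reading near the stand on the way.

```bash
python3 -m creep '[[1.2,-4.7,0,-0.01,0,0,1],[1.2,-4.7,0,-0.01,0,0,1],[1.2,-4.7,0,0,0,0.01,1],[1.2,-4.7,0,0,0,0,1],[1.2,-4.7,0,0,0,0,1],[1.2,-4.7,0,0,0,0,1],[0.6,-2.0,0,0,0,0,1],[0,0,0,0,0,0,1]]'
cat >> h.py <<'E'
def shot(name,zlo,zhi,near=None,rad=60,save=True):
    o=env.get_obs();c=optics.read_camera("wrist")
    if save: cv2.imwrite(f"pics/{name}.png",c["frame"])
    W=world(c,o);P=W[(W[...,2]>zlo)&(W[...,2]<zhi)&(c["z_map"]>.1)]*1000
    if near is not None: P=P[np.hypot(*(P[:,:2]-near).T)<rad]
    return o,c,P
def circ(P):
    ce,r=cv2.minEnclosingCircle(P[:,:2].astype(np.float32));return np.round(ce,1),round(r,1),np.round((P.min(0)+P.max(0))/2,1),np.round(P.max(0)-P.min(0),1),len(P)
E
python3 - <<'E'
from h import *
o,c,P=shot("w2",.044,.056,(457,114));print(o["tool_pos"],o["tool_rot"]);print("mid",circ(P))
W=world(c,o)
k,Q=blob(c,(300,100),"wood",.009,o)
print(cv2.boundingRect(k),cv2.minEnclosingCircle(Q.astype(np.float32)))
E
```

```text
time_s: 2.95
tool_pos: [0.5046, 0.0043, 0.2802]
tool_rot: [179.8, 0.5, -1.7]
force: [-0.1, -1.4, 1.0]
grip_width: 0.0872
[0.50464742 0.00425966 0.28020037] [179.83929174   0.52310197  -1.65624529]
mid (array([458.2, 114.6]), 24.2, array([458.2, 114.5,  48.4]), array([47.7, 47.7,  8.8]), 2420)
(299, 52, 80, 84) ((591.470947265625, 80.20882415771484), 41.73917007446289)
```

View pics/w2.png

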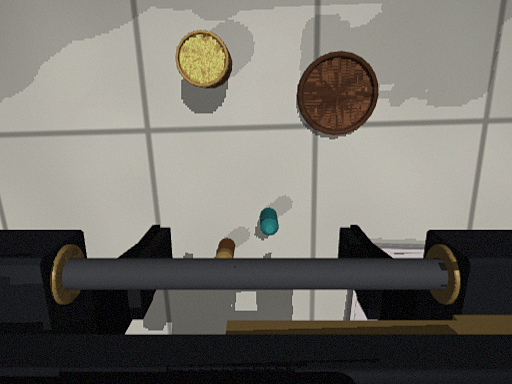

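Wrist view: the middle pot is at (203,58), giving (458.2,114.6). The stand is at (338,93), giving (591.5,80.2). Tiny and turquoise are near the bar at (226,247) and (269,220). Next, the wide pot.

```bash
python3 -m creep '[[-1.1,-4.4,1.4,0,0,-0.01,1],[-1.1,-4.4,1.4,0,0,-0.01,1],[-1.1,-4.4,1.4,0,0,-0.01,1],[-1.1,-4.4,1.4,0,0,0,1],[-1.1,-4.4,1.4,0,0,0,1],[-1.1,-4.4,1.4,0,0,0,1],[0,0,0,0,0,0,1],[0,0,0,0,0,0,1]]'
python3 - <<'E'
from h import *
o,c,P=shot("w3",.044,.056,(436,273));print(o["tool_pos"],o["tool_rot"]);print(circ(P))
E
```

```text
time_s: 3.8
tool_pos: [0.4501, 0.2496, 0.1895]
tool_rot: [179.2, 0.5, -2.3]
force: [0.1, -1.5, -0.4]
grip_width: 0.0869
[0.45010277 0.24963474 0.18950997] [179.19408065   0.50564375  -2.34451187]
(array([435.9, 274.2]), 31.1, array([435.9, 274.2,  48.3]), array([61.7, 61.7,  8.4]), 5989)
```

```bash
python3 -m creep '[[-1.3,-2.4,0,0.014,0.009,-0.04,1],[0,0,0,0,0,0,1],[0,0,0,0,0,0,1]]'; python3 -m creep '[[0,0,3,0,0,0,1],[0,0,3,0,0,0,1],[0,0,2.3,0,0,0,1],[0,0,1.5,0,0,0,1],[0,0,0,0,0,0,1],[0,0,0,0,0,0,1]]'
```

```text
time_s: 4.15
tool_pos: [0.4405, 0.27, 0.1897]
tool_rot: [180.0, -0.1, -0.5]
force: [0.3, -0.7, 0.5]
grip_width: 0.087
time_s: 4.75
tool_pos: [0.4461, 0.2656, 0.0914]
tool_rot: [179.9, -0.5, -1.1]
force: [0.4, 0.2, 0.2]
grip_width: 0.0869
```

```bash
python3 -m creep '[[-1.0,-0.8,0.7,0,0,-0.01,1],[0,0,0,0,0,0,1],[0,0,0,0,0,0,1]]'
```

```text
time_s: 5.05
tool_pos: [0.437, 0.2753, 0.0863]
tool_rot: [-180.0, -0.8, -0.5]
force: [-0.0, 1.2, 0.5]
grip_width: 0.0868
```

```bash
python3 -m creep '[[0,0.1,0.3,0,-0.012,0,0.5],[0,0,0,0,0,0,0.5],[0,0,0,0,0,0,0.5],[0,0,0,0,0,0,0.5]]' 20
```

```text
time_s: 5.45
tool_pos: [0.4376, 0.2747, 0.0841]
tool_rot: [-180.0, -0.1, -0.5]
force: [-0.9, -0.3, -0.2]
grip_width: 0.0629
```

```bash
python3 -m creep '[[0,0,1.5,0,0,0,0.5],[0,0,-2.5,0,0,0,0.5],[0,0,-2.5,0,0,0,0.5],[0,0,-2.5,0,0,0,0.5],[2.5,3.3,0,0,0,0,0.5],[2.5,3.3,0,0,0,0,0.5],[2.5,3.3,0,0,0,0,0.5],[2.5,3.3,0,0,0,0,0.5],[2.5,3.2,0,0,0,0,0.5],[2.0,2.6,0,0,0,0,0.5],[0,0,0,0,0,0,0.5],[0,0,0,0,0,0,0.5]]' 20
```

```text
time_s: 6.65
tool_pos: [0.5851, 0.0776, 0.1462]
tool_rot: [180.0, -0.0, -0.3]
force: [-0.7, 1.2, -1.6]
grip_width: 0.0617
```

The first row of that call had a sign slip and pushed down about 1 cm, so the pot may have slid in the grip. I'll check with the side camera.

```bash
python3 - <<'E'
from h import *
o=env.get_obs();c=optics.read_camera("side");f=c["frame"];print(o["tool_pos"],o["force"])
C=np.array(c["R"])@np.array([.587,.078,.09])+c["t"];u=int(C[0]/C[2]*c["fx"]+c["cx"]);v=int(C[1]/C[2]*c["fy"]+c["cy"]);print(u,v)
cv2.imwrite("pics/s1.png",cv2.resize(f[v-60:v+70,u-70:u+70],None,fx=4,fy=4,interpolation=cv2.INTER_CUBIC))
k,_=blob(c,(u,v+8),"amber",.05);x,y,w,h=cv2.boundingRect(k);print(x,y,w,h)
W=world(c);S=W[y:y+h,x:x+w].reshape(-1,3);hs=cv2.inRange(cv2.cvtColor(f,cv2.COLOR_BGR2HSV),(8,100,50),(32,255,255))[y:y+h,x:x+w].ravel()>0
S=S[hs];print(np.percentile(S,[1,5,50,95,99],axis=0).round(4))
E
```

```text
[0.58510598 0.07755113 0.1461976 ] [-0.71867008  1.23247108 -1.62600953]
262 179
249 169 30 44
[[0.5543 0.042  0.001 ]
 [0.5582 0.0439 0.0025]
 [0.5859 0.0656 0.0836]
 [0.6166 0.105  0.1238]
 [0.6236 0.1123 0.1257]]
```

View pics/s1.png

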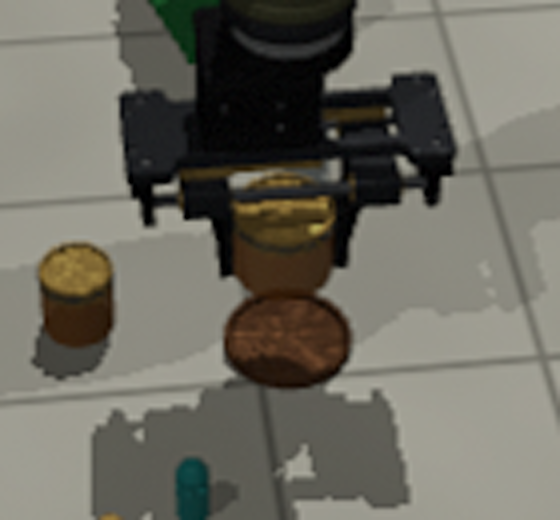

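The pot is upright (side crop (283,240)), but it slid up until its underside is about level with the fingertips. I'll set it down on clear sill at about (0.53, 0.18) and regrip it higher.

```bash
python3 -m creep '[[-1.9,-3.5,0,0,0,0,0.5],[-1.9,-3.5,0,0,0,0,0.5],[-1.9,-3.5,0,0,0,0,0.5],[0,0,0,0,0,0,0.5],[0,0,2.5,0,0,0,0.5],[0,0,2.5,0,0,0,0.5],[0,0,1.0,0,0,0,0.5],[0,0,0,0,0,0,0.5],[0,0,0,0,0,0,0.5]]' 20
```

```text
time_s: 7.6
tool_pos: [0.5207, 0.1947, 0.0853]
tool_rot: [179.9, -0.1, 0.6]
force: [-0.6, 0.5, -1.1]
grip_width: 0.062
```

```bash
python3 -m creep '[[0,0,0.6,0,0,0,0.5],[0,0,0.4,0,0,0,0.5],[0,0,0.2,0,0,0,0.5],[0,0,0,0,0,0,0.5]]' 20
```

```text
time_s: 8.0
tool_pos: [0.5226, 0.1947, 0.075]
tool_rot: [180.0, -0.4, 0.5]
force: [-0.4, 0.6, -2.1]
grip_width: 0.0616
```

```bash
python3 -m creep '[[0,0,0.3,0,0,0,0.5],[0,0,0.2,0,0,0,0.5],[0,0,0,0,0,0,0.5]]' 20
```

```text
time_s: 8.3
tool_pos: [0.5232, 0.1947, 0.0711]
tool_rot: [179.9, -0.4, 0.5]
force: [0.4, -1.1, -1.2]
grip_width: 0.0619
```

```bash
python3 -m creep '[[0,0,0,0,0,0,0.95],[0,0,0,0,0,0,0.95],[0,0,0,0,0,0,0.95],[0,0,-0.8,0,0,0,0.95],[0,0,-0.6,0,0,0,0.95],[0,0,0,0,0,0,0.95],[0,0,0,0,0,0,0.5],[0,0,0,0,0,0,0.5],[0,0,0,0,0,0,0.5],[0,0,0,0,0,0,0.5]]' 20
```

```text
time_s: 9.3
tool_pos: [0.5239, 0.195, 0.0871]
tool_rot: [180.0, -0.6, 0.5]
force: [-0.4, -0.2, 0.7]
grip_width: 0.0615
```

```bash
python3 -m creep '[[0,0,-2,0,0,0,0.5],[0,0,-2,0,0,0,0.5],[0,0,-2,0,0,0,0.5],[0,0,0,0,0,0,0.5],[1.6,2.9,0,0,-0.008,0,0.5],[1.6,2.9,0,0,0,0,0.5],[1.6,2.9,0,0,0,0,0.5],[1.6,2.5,0,0,0,0,0.5],[0,0,0,0,0,0,0.5],[0,0,0,0,0,0,0.5]]' 20
python3 - <<'E'
from h import *
o,c,P=shot("w4",.0065,.012,(589,79),50);print(o["tool_pos"],o["tool_rot"]);print(len(P))
if len(P): print(circ(P))
for n,px in(("top",(263,177)),("side",None)):
    c=optics.read_camera(n)
    np.savez(n+"1.npz",**c)
    W=world(c)*1000;P=W[(np.hypot(W[...,0]-586,W[...,1]-78)<40)&(W[...,2]>60)&(W[...,2]<125)];print(n,len(P),np.percentile(P,[1,50,99],axis=0).round(1) if len(P) else 0)
E
```

```text
time_s: 10.3
tool_pos: [0.5855, 0.0793, 0.1391]
tool_rot: [179.9, 0.6, 0.7]
force: [0.1, 0.4, -1.1]
grip_width: 0.0616
[0.58550349 0.07926302 0.13907574] [179.88987198   0.63947605   0.66674791]
2008
(array([590.5,  81.4]), 41.8, array([590.5,  91.6,   9.2]), array([83.2, 62.8,  5.3]), 2008)
top 0 0
side 739 [[549.2  42.7  61.2]
 [585.3  64.8  97. ]
 [623.7 101.8 118.3]]
```

View pics/w4.png

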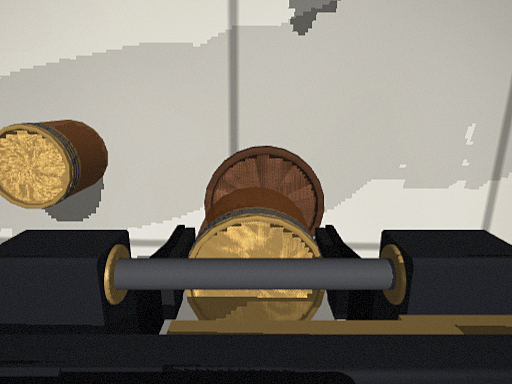

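The wrist view shows the held pot's lid at about (257,265) and the stand behind it at (265,195), so I can measure one against the other.

```bash
cat >> h.py <<'E'
from scipy.optimize import least_squares
def held(c,o,R,dia_guess,hb):
    """held pot: axis xy (mm) from amber points on its lid rim, radius R known. hb: underside height below TCP (m)"""
    W=world(c,o)*1000;hs=cv2.inRange(cv2.cvtColor(c["frame"],cv2.COLOR_BGR2HSV),(8,60,30),(35,255,255))>0
    zt=(o["tool_pos"][2]-hb+.05)*1000;tx,ty=np.array(o["tool_pos"][:2])*1000
    P=W[hs&(abs(W[...,2]-zt)<8)&(np.hypot(W[...,0]-tx,W[...,1]-ty)<R+12)]
    if len(P)<20: return None
    # outer front (+y) edge per column of x
    b=np.round(P[:,0]/2);E=np.array([P[b==i][np.argmax(P[b==i][:,1])] for i in np.unique(b)])
    s=least_squares(lambda q:np.hypot(E[:,0]-q[0],E[:,1]-q[1])-R,[tx,ty],loss="soft_l1").x
    return s.round(1),len(P),np.percentile(P[:,2],[5,50,95]).round(1),P[:,0].min().round(1),P[:,0].max().round(1)
E
python3 - <<'E'
from h import *
o=env.get_obs();c=optics.read_camera("wrist");print(o["tool_pos"]);print(held(c,o,31,0,.087))
W=world(c,o)*1000;P=W[(W[...,2]>6.5)&(W[...,2]<12)&(np.hypot(W[...,0]-590,W[...,1]-81)<46)];b=np.round(P[:,0]/2)
E=np.array([P[b==i][np.argmax(P[b==i][:,1])] for i in np.unique(b)]);print(least_squares(lambda q:np.hypot(E[:,0]-q[0],E[:,1]-q[1])-42,[590,80],loss="soft_l1").x)
E
```

```text
[0.58534047 0.08024597 0.13978147]
(array([585.3,  77.6]), 8563, array([ 99.3, 100.5, 103.5]), np.float64(555.2), np.float64(615.7))
[590.62127669  80.78365275]
```

```bash
python3 -m creep '[[0.5,-0.3,0,0,0.006,0.01,0.5],[0,0,0,0,0,0,0.5],[0,0,1.0,0,0,0,0.5],[0,0,1.0,0,0,0,0.5],[0,0,0.6,0,0,0,0.5],[0,0,0,0,0,0,0.5],[0,0,0,0,0,0,0.5]]' 20
python3 - <<'E'
from h import *
o=env.get_obs();c=optics.read_camera("wrist");print(o["tool_pos"],o["tool_rot"]);print(held(c,o,31,0,.087))
W=world(c,o)*1000;P=W[(W[...,2]>6.5)&(W[...,2]<12)&(np.hypot(W[...,0]-590,W[...,1]-81)<46)];b=np.round(P[:,0]/2)
E=np.array([P[b==i][np.argmax(P[b==i][:,1])] for i in np.unique(b)]);print(least_squares(lambda q:np.hypot(E[:,0]-q[0],E[:,1]-q[1])-42,[590,80],loss="soft_l1").x)
E
```

```text
time_s: 11.2
tool_pos: [0.5891, 0.0874, 0.1114]
tool_rot: [179.9, 0.2, 0.5]
force: [0.8, 0.1, -1.8]
grip_width: 0.0615
[0.58911324 0.08744452 0.11136223] [179.88893479   0.2218082    0.52823895]
(array([589.4,  84.8]), 8562, array([70.9, 72. , 75. ]), np.float64(559.2), np.float64(619.6))
[590.65633065  80.84018357]
```

```bash
python3 -m creep '[[0.15,0.4,0,0,0,0,0.5],[0,0,0,0,0,0,0.5],[0,0,0.6,0,0,0,0.5],[0,0,0.3,0,0,0,0.5],[0,0,0,0,0,0,0.5],[0,0,0,0,0,0,0.5]]' 20
python3 - <<'E'
from h import *
o=env.get_obs();c=optics.read_camera("wrist");print(o["tool_pos"],o["tool_rot"]);print(held(c,o,31,0,.087))
E
```

```text
time_s: 11.85
tool_pos: [0.5914, 0.0824, 0.1024]
tool_rot: [179.9, 0.1, 0.5]
force: [0.2, -0.3, -1.5]
grip_width: 0.0615
[0.59142371 0.08242965 0.10238497] [1.79873092e+02 1.38116902e-01 4.57007983e-01]
(array([591.5,  79.9]), 8541, array([61.9, 63.1, 66. ]), np.float64(557.1), np.float64(622.1))
```

Pot (591.5,79.9) against stand (590.6,80.8): about 1 mm off. Lowering.

```bash
python3 -m creep '[[0,0,0.5,0,0,0,0.5],[0,0,0.3,0,0,0,0.5],[0,0,0.2,0,0,0,0.5],[0,0,0,0,0,0,0.5]]' 20
python3 - <<'E'
from h import *
o=env.get_obs();c=optics.read_camera("wrist");print(o["tool_pos"],o["tool_rot"],o["force"]);print(held(c,o,31,0,.087))
E
```

```text
time_s: 12.3
tool_pos: [0.5916, 0.0828, 0.0923]
tool_rot: [179.9, 0.1, 0.5]
force: [-0.6, -0.3, 1.7]
grip_width: 0.0618
[0.59164147 0.08276132 0.09225491] [1.79866298e+02 1.00172548e-01 4.78281259e-01] [-0.5886459  -0.25145878  1.71390916]
(array([592.1,  80.1]), 8540, array([51.9, 53. , 56. ]), np.float64(561.8), np.float64(622.4))
```

```bash
python3 -m creep '[[0,0,0,0,0,0,1],[0,0,0,0,0,0,1],[0,0,0,0,0,0,1],[0,0,-2,0,0,0,1],[0,0,-4,0,0,0,1],[0,0,-4,0,0,0,1],[0,0,-4,0,0,0,1],[0,0,-2,0,0,0,1],[0,0,0,0,0,0,1],[0,0,0,0,0,0,1]]'
python3 - <<'E'
from h import *
o,c,P=shot("w5",.049,.060,(591,81),50);print(o["tool_pos"],o["tool_rot"]);print(circ(P))
W=world(c,o)*1000;P=W[(W[...,2]>6)&(W[...,2]<12)&(np.hypot(W[...,0]-590,W[...,1]-81)<46)];print(circ(P))
f=c["frame"];cv2.imwrite("pics/w5c.png",f)
P=W[(W[...,2]>.044e3)&(W[...,2]<56)&(np.hypot(W[...,0]-458,W[...,1]-114)<35)];print("mid",circ(P) if len(P) else 0)
E
```

```text
time_s: 13.35
tool_pos: [0.5916, 0.0832, 0.257]
tool_rot: [179.9, 0.1, 0.5]
force: [-0.2, -0.6, -0.4]
grip_width: 0.0867
[0.59160177 0.08320309 0.25703758] [1.79900619e+02 1.45212719e-01 5.15178627e-01]
(array([591.4,  79.8]), 31.2, array([591.3,  80. ,  53.3]), array([61.5, 61.3,  8.5]), 3602)
(array([590.7,  81.1]), 41.9, array([590.7,  90.1,   9. ]), array([83.1, 65.8,  6. ]), 1052)
mid (array([458.3, 115.2]), 24.7, array([458.5, 114.8,  48.3]), array([48.8, 47.9,  8.5]), 2388)
```

View pics/w5.png

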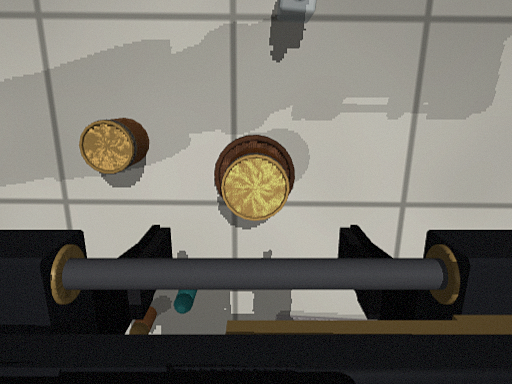

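The wide pot is seated: lid at (256,187), giving (591.4,79.9), level and about 1 mm from the stand's axis. Next the middle pot at (107,146), giving (458.3,114.8).

```bash
python3 -m creep '[[-3.5,-0.8,1.5,0,0,0,1],[-3.5,-0.8,1.5,0,0,0,1],[-3.5,-0.8,1.5,0,0,0,1],[-2.8,-0.8,1.5,0,0,0,1],[0,0,0,0,0,0,1],[0,0,0,0,0,0,1]]'
```

```text
time_s: 14.0
tool_pos: [0.4493, 0.1127, 0.1857]
tool_rot: [180.0, 0.9, 0.4]
force: [0.4, 0.1, 0.4]
grip_width: 0.0869
```

```bash
python3 - <<'E'
from h import *
o,c,P=shot("w6",.044,.056,(458,114.7),45);print(o["tool_pos"],o["tool_rot"]);print(circ(P))
E
```

```text
[0.44927705 0.11266361 0.18570583] [179.9810199    0.94902653   0.36102733]
(array([458., 115.]), 24.4, array([458.3, 115.3,  48.3]), array([47.6, 47.5,  8.5]), 3499)
```

```bash
python3 -m creep '[[0.9,-0.2,0,0,0.015,0,1],[0,0,0,0,0,0,1],[0,0,2.5,0,0,0,1],[0,0,2.5,0,0,0,1],[0,0,2,0,0,0,1],[0,0,1,0,0,0,1],[0,0,0,0,0,0,1],[0,0,0,0,0,0,1]]'
```

```text
time_s: 14.85
tool_pos: [0.468, 0.1158, 0.1055]
tool_rot: [-179.5, -0.3, 0.1]
force: [0.2, -1.0, -0.1]
grip_width: 0.0869
```

```bash
python3 -m creep '[[-1.0,0,0.9,-0.008,0,0,1],[0,0,0.7,0,0,0,1],[0,0,0,0,0,0,1],[0,0,0,0,0,0,1]]'
```

```text
time_s: 15.25
tool_pos: [0.4588, 0.1161, 0.0904]
tool_rot: [180.0, -0.6, 0.1]
force: [-0.2, 1.1, 0.6]
grip_width: 0.0872
```

Good. Tips are 20 mm above the sill; I'll go down 4 mm and close.

```bash
python3 -m creep '[[0,0.1,0.4,0,-0.01,0,1],[0,0,0,0,0,0,0.3],[0,0,0,0,0,0,0.3],[0,0,0,0,0,0,0.3],[0,0,0,0,0,0,0.3],[0,0,0,0,0,0,0.3]]' 20
```

```text
time_s: 15.85
tool_pos: [0.4598, 0.1149, 0.0868]
tool_rot: [180.0, -0.0, 0.0]
force: [-0.3, 0.2, -0.7]
grip_width: 0.0548
```

```bash
python3 -m creep '[[0,0,0,0,0,0,0.3],[0,0,0,0,0,0,0.3],[0,0,0,0,0,0,0.3]]' 20;  python3 -m creep '[[0,0,-2.5,0,0,0,0.3],[0,0,-2.5,0,0,0,0.3],[0,0,-2.5,0,0,0,0.3],[0,0,-2.5,0,0,0,0.3],[0,0,0,0,0,0,0.3],[2.9,0.75,0,0,0,0,0.3],[2.9,0.75,0,0,0,0,0.3],[2.9,0.75,0,0,0,0,0.3],[2.9,0.75,0,0,0,0,0.3],[1.2,0.3,0,0,0,0,0.3],[0,0,0,0,0,0,0.3],[0,0,0,0,0,0,0.3]]'
python3 - <<'E'
from h import *
o,c,P=shot("w7",.049,.06,(591,80),45);print(circ(P) if len(P) else 0, held(c,o,24,0,.087))
E
```

```text
time_s: 16.15
tool_pos: [0.4597, 0.1149, 0.0868]
tool_rot: [180.0, -0.0, 0.0]
force: [0.5, 0.5, -0.8]
grip_width: 0.0476
time_s: 17.35
tool_pos: [0.5862, 0.0804, 0.1806]
tool_rot: [179.7, 0.7, 0.1]
force: [-0.0, 0.6, -0.6]
grip_width: 0.0476
(array([591.6,  80.6]), 31.0, array([591.6,  86.6,  53.2]), array([61.3, 49. ,  8.3]), 2706) (array([585.9,  80.6]), 5483, array([140.5, 141.6, 144.7]), np.float64(563.2), np.float64(608.9))
```

```bash
python3 -m creep '[[0.55,0,0,0.004,0.01,0,0.3],[0,0,0,0,0,0,0.3],[0,0,1.0,0,0,0,0.3],[0,0,1.0,0,0,0,0.3],[0,0,0.7,0,0,0,0.3],[0,0,0,0,0,0,0.3],[0,0,0,0,0,0,0.3]]'
python3 - <<'E'
from h import *
o,c,P=shot("w8",.049,.06,(591,80),45);print(o["tool_pos"],o["tool_rot"],circ(P) if len(P) else 0, held(c,o,24,0,.087))
E
```

```text
time_s: 18.1
tool_pos: [0.5883, 0.0817, 0.1514]
tool_rot: [179.8, 0.2, 0.3]
force: [-0.7, -0.3, -0.8]
grip_width: 0.0476
[0.58828505 0.08166859 0.15139485] [1.79762833e+02 1.60198108e-01 3.46704324e-01] (array([591.6,  83.5]), 31.0, array([591.6,  92.5,  53.4]), array([62.1, 37.2,  8.8]), 2037) (array([588.4,  81.8]), 5458, array([111.3, 112.4, 115.4]), np.float64(565.7), np.float64(611.3))
```

```bash
python3 -m creep '[[0.35,0.2,0,0,0,0,0.3],[0,0,0,0,0,0,0.3],[0,0,0.5,0,0,0,0.3],[0,0,0.2,0,0,0,0.3],[0,0,0,0,0,0,0.3]]'
python3 - <<'E'
from h import *
o,c,P=shot("w9",.049,.06,(591,80),45);print(o["tool_pos"],o["force"], held(c,o,24,0,.087))
E
```

```text
time_s: 18.65
tool_pos: [0.5929, 0.0793, 0.1446]
tool_rot: [179.8, 0.1, 0.3]
force: [0.2, -0.1, -1.5]
grip_width: 0.0479
[0.59285474 0.07934421 0.14459451] [ 0.18119945 -0.06314245 -1.52039683] (array([593.1,  79.6]), 5468, array([104.5, 105.6, 108.7]), np.float64(570.2), np.float64(615.9))
```

Pot (593.1,79.6) against target (591.5,80): within the 4.5 mm play. Lowering with a small correction in x.

```bash
python3 -m creep '[[-0.15,0,0.2,0,0,0,0.3],[0,0,0.2,0,0,0,0.3],[0,0,0.15,0,0,0,0.3],[0,0,0,0,0,0,0.3]]'
python3 - <<'E'
from h import *
o,c,P=shot("w9",.049,.06,(591,80),45);print(o["tool_pos"],o["force"], held(c,o,24,0,.087))
E
```

```text
time_s: 19.1
tool_pos: [0.5913, 0.0794, 0.139]
tool_rot: [179.8, 0.1, 0.3]
force: [0.1, -0.2, -0.3]
grip_width: 0.0474
[0.59125702 0.07943262 0.13896762] [ 0.09426432 -0.21739306 -0.34928279] (array([591.6,  79.7]), 5476, array([ 98.9, 100. , 103. ]), np.float64(568.6), np.float64(614.2))
```

```bash
python3 -m creep '[[0,0,0.12,0,0,0,0.3],[0,0,0,0,0,0,0.3],[0,0,0,0,0,0,0.3]]';python3 -m creep '[[0,0,0,0,0,0,0.9],[0,0,0,0,0,0,0.9],[0,0,0,0,0,0,0.9],[0,0,-2,0,0,0,0.9],[0,0,-4,0,0,0,0.9],[0,0,-4,0,0,0,0.9],[0,0,-3,0,0,0,0.9],[0,0,0,0,0,0,0.9],[0,0,0,0,0,0,0.9]]'
python3 - <<'E'
from h import *
o,c,P=shot("w10",.096,.108,(591,81),40);print(o["tool_pos"],o["tool_rot"]);print(circ(P),np.percentile(P[:,2],[2,50,98]))
W=world(c,o)*1000;P=W[(W[...,2]>49)&(W[...,2]<58)&(np.hypot(W[...,0]-591,W[...,1]-80)<36)];print(circ(P))
E
```

```text
time_s: 19.45
tool_pos: [0.5916, 0.0796, 0.1393]
tool_rot: [179.7, 0.0, 0.3]
force: [0.9, -0.5, -0.8]
grip_width: 0.0475
time_s: 20.35
tool_pos: [0.591, 0.0801, 0.2723]
tool_rot: [179.8, 0.2, 0.3]
force: [0.8, 0.2, -0.5]
grip_width: 0.0785
[0.59097885 0.08009589 0.27234866] [1.79765051e+02 1.67871100e-01 3.45978450e-01]
(array([591.8,  79.4]), 24.1, array([592. ,  79.4, 100.6]), array([47.6, 47.9,  9. ]), 2695) [ 98.37497611  99.96662013 103.46620653]
(array([591.5,  79.7]), 31.1, array([591.5,  89. ,  53.6]), array([62. , 43.4,  8.8]), 886)
```

The middle pot is seated (591.9,79.4), with its lid floor at 100 mm. Next the narrow pot.

```bash
python3 -m creep '[[0,0,-0.5,0,0,0,0.9],[-1.7,4.4,0.5,0,0,0,0.9],[-1.7,4.4,1,0,0,0,0.9],[-1.7,4.4,1,0,0,0,0.9],[-1.7,4.4,1,0,0,0,0.9],[-1.7,4.4,1,0,0,0,0.9],[-1.7,4.4,1,0,0,0,0.9],[-1.7,4.4,1,0,0,0,0.9],[-1.5,4.0,1,0,0,0,0.9],[0,0,0,0,0,0,0.9],[0,0,0,0,0,0,0.9]]'
python3 - <<'E'
from h import *
o,c,P=shot("w11",.044,.056,(454,-271),45);print(o["tool_pos"],o["tool_rot"]);print(circ(P) if len(P) else 0)
W=world(c,o)*1000
E
```

```text
time_s: 21.5
tool_pos: [0.4496, -0.2771, 0.1903]
tool_rot: [-179.5, 0.9, 0.7]
force: [-0.0, 0.0, 1.5]
grip_width: 0.0783
[ 0.44961841 -0.27713606  0.19032843] [-179.54387102    0.94925668    0.71897319]
(array([ 454.3, -270.4]), 17.2, array([ 454.4, -270.3,   48.2]), array([33.7, 33.4,  8.5]), 1743)
```

```bash
python3 -m creep '[[0.4,-0.7,0,-0.008,0.012,0,0.7],[0,0,0,0,0,0,0.7],[0,0,2.5,0,0,0,0.7],[0,0,2.5,0,0,0,0.7],[0,0,2,0,0,0,0.7],[0,0,1,0,0,0,0.7],[0,0,0,0,0,0,0.7],[0,0,0,0,0,0,0.7]]'
```

```text
time_s: 22.35
tool_pos: [0.46, -0.2605, 0.1111]
tool_rot: [179.8, -0.1, 1.8]
force: [-0.2, 0.5, 0.3]
grip_width: 0.0611
```

```bash
python3 -m creep '[[-0.5,0.9,0.8,0,0,0.02,0.7],[0,0,0.8,0,0,0,0.7],[0,0,0.4,0,0,0,0.7],[0,0,0,0,0,0,0.7],[0,0,0,0,0,0,0.7]]'
```

```text
time_s: 22.85
tool_pos: [0.4562, -0.2719, 0.092]
tool_rot: [179.6, -0.3, 0.5]
force: [0.4, 0.8, -0.3]
grip_width: 0.061
```

```bash
python3 -m creep '[[-0.2,-0.15,0.5,0.005,-0.005,0,0.7],[0,0,0,0,0,0,0.7],[0,0,0,0,0,0,0.1],[0,0,0,0,0,0,0.1],[0,0,0,0,0,0,0.1],[0,0,0,0,0,0,0.1],[0,0,0,0,0,0,0.1],[0,0,0,0,0,0,0.1]]' 15
```

```text
time_s: 23.65
tool_pos: [0.4545, -0.2702, 0.0871]
tool_rot: [179.9, -0.0, 0.5]
force: [-0.2, -0.4, -0.6]
grip_width: 0.0336
```

```bash
python3 -m creep '[[0,0,0,0,0,0,0.1],[0,0,-2.5,0,0,0,0.1],[0,0,-3,0,0,0,0.1],[0,0,-3,0,0,0,0.1],[0,0,-3,0,0,0,0.1],[0,0,-3,0,0,0,0.1],[0,0,0,0,0,0,0.1],[1.7,-4.3,0,0,0,0,0.1],[1.7,-4.3,0,0,0,0,0.1],[1.7,-4.3,0,0,0,0,0.1],[1.7,-4.3,0,0,0,0,0.1],[1.7,-4.3,0,0,0,0,0.1],[1.7,-4.3,0,0,0,0,0.1],[1.7,-4.3,0,0,0,0,0.1],[1.0,-2.6,0,0,0,0,0.1],[0,0,0,0,0,0,0.1],[0,0,0,0,0,0,0.1]]'
python3 - <<'E'
from h import *
o,c,P=shot("w12",.096,.108,(591.8,79.5),40);print(o["tool_pos"],o["tool_rot"]);print(circ(P) if len(P) else 0, held(c,o,17,0,.087))
E
```

```text
time_s: 25.35
tool_pos: [0.5803, 0.0677, 0.2257]
tool_rot: [-179.9, 0.7, 0.1]
force: [-0.5, -0.8, -0.9]
grip_width: 0.0333
[0.58032516 0.06773583 0.22572872] [-1.79943927e+02  6.90666617e-01  9.52119235e-02]
(array([591.6,  79.4]), 24.3, array([591.8,  80.2, 100.5]), array([48. , 46.4,  9. ]), 3329) (array([580.1,  68. ]), 2220, array([185.2, 186.9, 189.8]), np.float64(564.7), np.float64(595.6))
```

```bash
python3 -m creep '[[1.1,-1.1,0,0,0.01,0,0.1],[0,0,0,0,0,0,0.1],[0,0,1.0,0,0,0,0.1],[0,0,1.0,0,0,0,0.1],[0,0,0.6,0,0,0,0.1],[0,0,0,0,0,0,0.1],[0,0,0,0,0,0,0.1]]'
python3 - <<'E'
from h import *
o,c,P=shot("w13",.096,.108,(591.8,79.5),40);print(o["tool_pos"],o["tool_rot"]);print(circ(P) if len(P) else 0, held(c,o,17,0,.087))
E
```

```text
time_s: 26.1
tool_pos: [0.5888, 0.068, 0.1945]
tool_rot: [179.7, 0.4, -0.7]
force: [-0.5, -1.6, -0.5]
grip_width: 0.0337
[0.58884745 0.06797291 0.19448363] [179.67217525   0.44774717  -0.65604451]
(array([591.7,  79.5]), 24.2, array([591.7,  82.7, 100.2]), array([48.3, 41.7,  8.4]), 3301) (array([588.8,  67.9]), 2210, array([154. , 155.7, 158.5]), np.float64(573.4), np.float64(604.3))
```

```bash
python3 -m creep '[[0.3,-1.1,-0.3,0.005,0.006,-0.01,0.1],[0,0,0,0,0,0,0.1],[0,0,0,0,0,0,0.1]]'
python3 - <<'E'
from h import *
o,c,P=shot("w14",.096,.108,(591.8,79.5),40);print(o["tool_pos"],o["tool_rot"]);print(circ(P) if len(P) else 0, held(c,o,17,0,.087))
E
```

```text
time_s: 26.45
tool_pos: [0.5927, 0.0804, 0.1986]
tool_rot: [-180.0, -0.0, -0.0]
force: [0.7, 0.2, -0.5]
grip_width: 0.0341
[0.59272684 0.0804497  0.19864895] [-1.79991059e+02 -1.48850153e-02 -3.98047671e-03]
(array([591.8,  81.6]), 24.1, array([591.8,  87.6, 100.1]), array([48.2, 32. ,  8.3]), 1674) (array([593. ,  80.6]), 2223, array([158.2, 159.8, 162.7]), np.float64(577.6), np.float64(608.5))
```

Within about 1.5 mm (held pot (593,80.6), target (591.8,79.5)). Lowering 12 mm.

```bash
python3 -m creep '[[-0.1,0.1,0.4,0,0,0,0.1],[0,0,0.3,0,0,0,0.1],[0,0,0.2,0,0,0,0.1],[0,0,0,0,0,0,0.1],[0,0,0,0,0,0,0.1]]'
python3 - <<'E'
from h import *
o,c,P=shot("w15",.096,.108,(591.8,79.5),40);print(o["tool_pos"],o["tool_rot"],o["force"], held(c,o,17,0,.087))
E
```

```text
time_s: 27.0
tool_pos: [0.5915, 0.0797, 0.1889]
tool_rot: [-180.0, -0.0, 0.0]
force: [-1.5, 0.1, -0.5]
grip_width: 0.0335
[0.59150295 0.07969829 0.18886362] [-1.79982816e+02 -1.84053254e-02  1.86045088e-02] [-1.4561595   0.05890765 -0.54470733] (array([591.9,  79.9]), 2221, array([148.5, 150.1, 152.9]), np.float64(576.5), np.float64(607.4))
```

```bash
python3 -m creep '[[0,0,0.2,0,0,0,0.1],[0,0,0.12,0,0,0,0.1],[0,0,0,0,0,0,0.1],[0,0,0,0,0,0,0.1]]'
python3 - <<'E'
from h import *
o=env.get_obs();print(o["tool_pos"],o["force"])
E
```

```text
time_s: 27.45
tool_pos: [0.5918, 0.0798, 0.1862]
tool_rot: [-180.0, -0.1, 0.0]
force: [0.4, 0.4, 0.9]
grip_width: 0.0336
[0.59179708 0.07977011 0.18616568] [0.4190433  0.42651842 0.89191745]
```

```bash
python3 -m creep '[[0,0,0,0,0,0,0.75],[0,0,0,0,0,0,0.75],[0,0,0,0,0,0,0.75],[0,0,0,0,0,0,0.75],[0,0,-2,0,0,0,0.75],[0,0,-4,0,0,0,0.75],[0,0,-4,0,0,0,0.75],[0,0,-3,0,0,0,0.75],[0,0,0,0,0,0,0.75],[0,0,0,0,0,0,0.75]]'
python3 - <<'E'
from h import *
o,c,P=shot("w16",.144,.154,(591,81),30);print(o["tool_pos"],o["tool_rot"]);print(circ(P),np.percentile(P[:,2],[2,50,98]))
W=world(c,o)*1000;P=W[(W[...,2]>96)&(W[...,2]<106)&(np.hypot(W[...,0]-591,W[...,1]-80)<30)];print(circ(P))
E
```

```text
time_s: 28.45
tool_pos: [0.5911, 0.0795, 0.3197]
tool_rot: [-180.0, 0.1, 0.0]
force: [0.0, -0.6, -1.1]
grip_width: 0.0652
[0.59111651 0.07953132 0.31966398] [-1.79968309e+02  5.58123322e-02  3.19959939e-02]
(array([592. ,  79.6]), 17.3, array([592. ,  79.6, 148. ]), array([33.8, 34.1,  7.9]), 1361) [145.35724751 147.04850072 150.53785274]
(array([591.7,  79.2]), 24.3, array([591.6,  85.2, 101.2]), array([47.9, 36.3,  9.6]), 682)
```

View pics/w16.png

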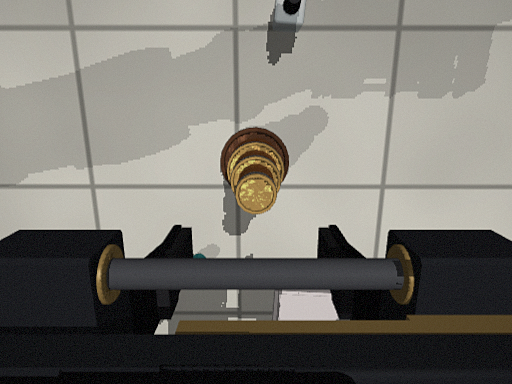

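The narrow pot is seated at (256,194), giving (592.0,79.6) with its lid floor at 147 mm. The three-pot tower is concentric. Next the tiny amber pot, keeping clear of the turquoise one.

```bash
python3 -m creep '[[-2.6,3.5,0,0,0,0,0.5],[-2.6,3.5,0,0,0,0,0.5],[-2.6,3.5,2,0,0,0,0.5],[-2.6,3.5,2,0,0,0,0.5],[-1.6,2.4,3,0,0,0,0.5],[0,0,3,0,0,0,0.5],[0,0,2,0,0,0,0.5],[0,0,0,0,0,0,0.5],[0,0,0,0,0,0,0.5]]'
python3 - <<'E'
from h import *
o,c,P=shot("w17",.020,.050,(466,-90),25);print(o["tool_pos"],o["tool_rot"]);print(circ(P) if len(P) else 0)
Q=P[P[:,2]>42];print(circ(Q) if len(Q) else 0)
for k,n in (("amber",(466,-90)),("turq",(515,-54))):
    W=world(c,o)*1000;hs=cv2.cvtColor(c["frame"],cv2.COLOR_BGR2HSV);m=cv2.inRange(hs,*(((8,100,50),(32,255,255)) if k=="amber" else ((80,100,40),(100,255,255))))>0
    S=W[m&(W[...,2]>15)&(W[...,2]<42)&(np.hypot(W[...,0]-n[0],W[...,1]-n[1])<25)];print(k,circ(S) if len(S) else 0)
E
```

```text
time_s: 29.4
tool_pos: [0.4595, -0.0886, 0.1836]
tool_rot: [-179.5, 1.0, 0.1]
force: [-0.1, 0.1, 0.2]
grip_width: 0.043
[ 0.45946679 -0.0885664   0.18364232] [-1.79501955e+02  9.73860126e-01  1.19407692e-01]
(array([465.9, -88.4]), 10.0, array([465.9, -88.4,  34.5]), array([19.8, 19.8, 28.4]), 660)
(array([465.7, -87.8]), 8.6, array([465.7, -88.3,  45.4]), array([16.1, 15.9,  6.7]), 370)
amber (array([466. , -87.6]), 9.6, array([466. , -86.9,  28.7]), array([18.7, 16.7, 26.7]), 292)
turq (array([515.8, -51.6]), 9.7, array([515.8, -51. ,  28.5]), array([19. , 17.8, 26.9]), 303)
```

View pics/w17.png

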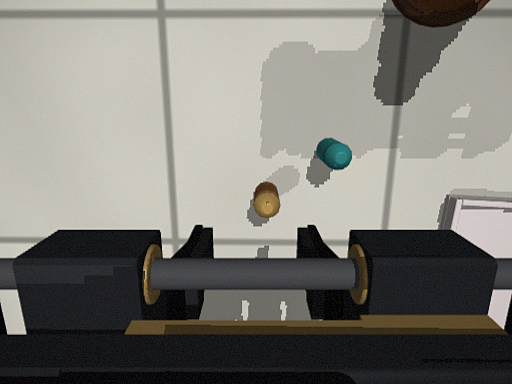

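The amber tiny pot is at (266,200), giving (466,-88.3). The turquoise one at (335,153) is well clear of the fingers.

```bash
python3 -m creep '[[0.4,0,0,-0.008,0.014,0,0.5],[0,0,0,0,0,0,0.5],[0,0,2.0,0,0,0,0.5],[0,0,2.0,0,0,0,0.5],[0,0,1.0,0,0,0,0.5],[0,0,0,0,0,0,0.5],[0,0,0,0,0,0,0.5]]'
```

```text
time_s: 30.15
tool_pos: [0.4697, -0.0876, 0.1386]
tool_rot: [179.7, -0.6, 0.3]
force: [-0.7, -0.0, -0.1]
grip_width: 0.0435
```

```bash
python3 -m creep '[[-0.5,0,0.5,0.004,-0.01,0,0.5],[0,0,0,0,0,0,0.5],[0,0,1.2,0,0,0,0.5],[0,0,1.0,0,0,0,0.5],[0,0,0.8,0,0,0,0.5],[0,0,0,0,0,0,0.5],[0,0,0,0,0,0,0.5]]'
```

```text
time_s: 30.85
tool_pos: [0.4653, -0.0882, 0.102]
tool_rot: [179.9, -0.1, 0.3]
force: [0.8, 0.5, -0.9]
grip_width: 0.0435
```

```bash
python3 -m creep '[[0,0,0.8,0,0,0,0.5],[0,0,0.7,0,0,0,0.5],[0,0,0.3,0,0,0,0.5],[0,0,0,0,0,0,0.5],[0,0,0,0,0,0,0.5]]'
```

```text
time_s: 31.35
tool_pos: [0.4656, -0.0881, 0.0825]
tool_rot: [179.9, -0.1, 0.3]
force: [-0.5, -1.4, 0.4]
grip_width: 0.0431
```

```bash
python3 -m creep '[[0,0,0,0,0,0,0],[0,0,0,0,0,0,0],[0,0,0,0,0,0,0],[0,0,0,0,0,0,0],[0,0,0,0,0,0,0],[0,0,0,0,0,0,0]]' 12
```

```text
time_s: 31.95
tool_pos: [0.4661, -0.0884, 0.0833]
tool_rot: [179.9, -0.2, 0.3]
force: [0.1, 0.2, -1.3]
grip_width: 0.0194
```

```bash
python3 -m creep '[[0,0,-2,0,0,0,0],[0,0,-3,0,0,0,0],[0,0,-3.5,0,0,0,0],[0,0,-3.5,0,0,0,0],[0,0,-3.5,0,0,0,0],[0,0,-3.5,0,0,0,0],[0,0,-2,0,0,0,0],[0,0,0,0,0,0,0],[2.4,-3.2,0,0,0,0,0],[2.4,-3.2,0,0,0,0,0],[2.4,-3.2,0,0,0,0,0],[2.4,-3.2,0,0,0,0,0],[1.6,-2.1,0,0,0,0,0],[0,0,0,0,0,0,0],[0,0,0,0,0,0,0]]'
python3 - <<'E'
from h import *
o,c,P=shot("w18",.144,.154,(592,79.5),25);print(o["tool_pos"],o["tool_rot"],circ(P) if len(P) else 0, held(c,o,10,0,.0873))
E
```

```text
time_s: 33.45
tool_pos: [0.5768, 0.0651, 0.2909]
tool_rot: [179.9, 0.5, 0.0]
force: [-0.6, -0.7, -1.1]
grip_width: 0.0192
[0.57680823 0.06511079 0.29086718] [1.79855677e+02 5.28166940e-01 3.59140667e-02] (array([592. ,  79.6]), 17.2, array([592.1,  79.8, 147.8]), array([33.5, 33.8,  7.5]), 1744) (array([576.7,  64.9]), 239, array([246. , 247.7, 250.3]), np.float64(568.9), np.float64(584.1))
```

View pics/w18.png

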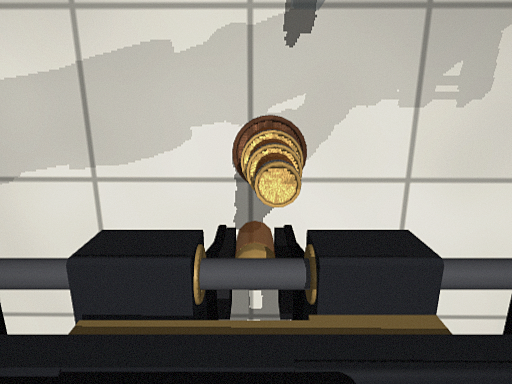

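The held tiny pot hangs upright at (255,240). The tower top is at (278,184), giving (592.0,79.7).

```bash
python3 -m creep '[[1.5,-1.5,0,0,0.008,0,0],[0,0,0,0,0,0,0],[0,0,1.2,0,0,0,0],[0,0,1.2,0,0,0,0],[0,0,0.8,0,0,0,0],[0,0,0,0,0,0,0],[0,0,0,0,0,0,0]]'
python3 - <<'E'
from h import *
o,c,P=shot("w19",.144,.154,(592,79.5),25);print(o["tool_pos"],o["tool_rot"],circ(P) if len(P) else 0, held(c,o,10,0,.0873))
E
```

```text
time_s: 34.2
tool_pos: [0.5884, 0.0709, 0.2534]
tool_rot: [179.4, 0.3, -0.6]
force: [1.0, 0.2, -0.3]
grip_width: 0.0195
[0.58842919 0.07093706 0.2534335 ] [179.36962237   0.33554872  -0.58250829] (array([592.1,  79.7]), 17.3, array([592.1,  80.5, 147.7]), array([33.8, 32.5,  7.3]), 2102) (array([588.2,  70.4]), 238, array([208.3, 210.3, 212.7]), np.float64(581.2), np.float64(595.4))
```

```bash
python3 -m creep '[[0.35,-0.85,0,0.01,0.005,-0.01,0],[0,0,0,0,0,0,0],[0,0,0,0,0,0,0]]'
python3 - <<'E'
from h import *
o,c,P=shot("w20",.144,.154,(592,79.5),25);print(o["tool_pos"],o["tool_rot"],circ(P) if len(P) else 0, held(c,o,10,0,.0873))
E
```

```text
time_s: 34.55
tool_pos: [0.5928, 0.0804, 0.2543]
tool_rot: [-180.0, -0.1, 0.0]
force: [0.8, 0.2, 0.0]
grip_width: 0.0196
[0.59280231 0.08036412 0.25433271] [-1.79988448e+02 -6.51797765e-02  4.09720168e-02] (array([592.1,  80. ]), 17.1, array([592. ,  83.1, 147.6]), array([33.7, 27.9,  7.3]), 1360) (array([592.8,  80.3]), 232, array([209.4, 211. , 213.7]), np.float64(579.2), np.float64(600.5))
```

Within 1 mm. Lowering from 0.254 toward 0.230.

```bash
python3 -m creep '[[-0.05,0.05,0.7,0,0,0,0],[0,0,0.6,0,0,0,0],[0,0,0.4,0,0,0,0],[0,0,0,0,0,0,0],[0,0,0,0,0,0,0]]'; python3 -m creep '[[0,0,0.2,0,0,0,0],[0,0,0.1,0,0,0,0],[0,0,0,0,0,0,0],[0,0,0,0,0,0,0]]'
```

```text
time_s: 35.1
tool_pos: [0.5921, 0.0801, 0.2356]
tool_rot: [-180.0, -0.0, 0.1]
force: [-0.2, -0.1, 0.2]
grip_width: 0.0194
time_s: 35.5
tool_pos: [0.5923, 0.08, 0.2326]
tool_rot: [-180.0, -0.1, 0.1]
force: [0.2, 0.5, 0.4]
grip_width: 0.0198
```

```bash
python3 -m creep '[[0,0,0.2,0,0,0,0],[0,0,0,0,0,0,0],[0,0,0.1,0,0,0,0],[0,0,0,0,0,0,0]]'; python3 -m creep '[[0,0,0.1,0,0,0,0],[0,0,0,0,0,0,0],[0,0,0,0,0,0,0]]'
```

```text
time_s: 35.9
tool_pos: [0.5924, 0.0801, 0.2295]
tool_rot: [-180.0, -0.1, 0.1]
force: [0.1, 0.5, 0.2]
grip_width: 0.0199
time_s: 36.2
tool_pos: [0.5928, 0.0803, 0.2294]
tool_rot: [-180.0, -0.2, 0.1]
force: [0.3, 0.2, -0.2]
grip_width: 0.0195
```

```bash
python3 -m creep '[[0,0,0,0,0,0,0.5],[0,0,0,0,0,0,0.5],[0,0,0,0,0,0,0.5],[0,0,0,0,0,0,0.5],[0,0,-2,0,0,0,0.5],[0,0,-4,0,0,0,0.5],[0,0,-4,0,0,0,0.5],[0,0,-3,0,0,0,0.5],[0,3,0,0,0,0,0.5],[0,3,0,0,0,0,0.5],[0,3,0,0,0,0,0.5],[0,0,0,0,0,0,0.5],[0,0,0,0,0,0,0.5]]'
python3 - <<'E'
from h import *
o,c,P=shot("w21",.165,.20,(592,79.5),25);print(o["tool_pos"],"tiny",circ(P))
W=world(c,o)*1000
for n,a,b,r in(("narrow",144,153,22),("mid",97,105,28),("wide",50,57,35)):
    Q=W[(W[...,2]>a)&(W[...,2]<b)&(np.hypot(W[...,0]-592,W[...,1]-79.5)<r)];print(n,circ(Q))
c=optics.read_camera("side");f=c["frame"];cv2.imwrite("pics/s2.png",cv2.resize(f[110:300,170:360],None,fx=3,fy=3,interpolation=cv2.INTER_CUBIC))
W=world(c)*1000;P=W[np.hypot(W[...,0]-592,W[...,1]-78)<25];P=P[P[:,2]>110];print("side top z",np.percentile(P[:,2],99.5))
E
```

```text
time_s: 37.5
tool_pos: [0.5921, -0.0111, 0.3642]
tool_rot: [-180.0, -0.1, 0.3]
force: [-1.0, 1.5, 0.0]
grip_width: 0.0435
[ 0.59207902 -0.01108613  0.36418744] tiny (array([593.2,  80. ]), 10.0, array([593.1,  79.7, 180.2]), array([19.3, 19.4, 27.8]), 552)
narrow (array([592. ,  79.3]), 17.3, array([592. ,  79.4, 148.3]), array([33.5, 34.3,  7.5]), 714)
mid (array([591.7,  78.9]), 24.3, array([591.5,  79. , 101. ]), array([47.8, 47.3,  7.1]), 617)
wide (array([591.4,  79.3]), 31.2, array([591.4,  79.5,  53.6]), array([61.2, 61.4,  6.7]), 526)
side top z 192.2507097902282
```

View pics/s2.png

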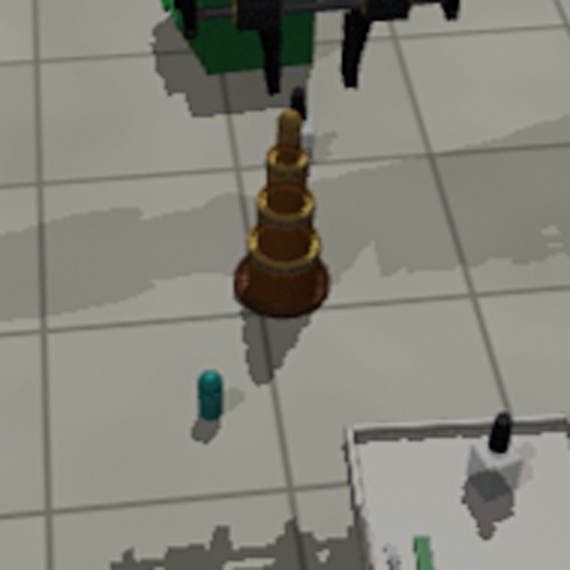

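The tower stands upright and concentric at crop (287,200). Its top is at 192 mm, as expected, and the gripper is clear. The turquoise pot and the bottles are still standing. Handing in.

```bash
python3 -c "
from cell import order
print(order.sign_off())"
```

```text
the job is handed in; nothing more can be done
None
```

The four amber pots are stacked on the stand in the right order, released and handed in at about 37.5 s of the 115 s. I viewed 12 pictures. The hand-in reports no verdict.

**Last checks:**
- **Alignment:** the wrist camera put each pot within about 1.5 mm of the axis of the one below. The wide pot was about 1 mm from the stand's axis when placed, and about 2 mm from it in the last view.
- **Height:** the tower top read 192 mm in the side view, which is the expected height. The lids read 0–1 mm above their nominal heights.
- **Surroundings:** in the last pictures the gripper is clear. The turquoise look-alike and both bottles are standing, and the tool path stayed away from the buffer. I did not re-measure the bottles or the buffer.

**What went wrong:**
- **Push in the wrong direction:** one row of the first lift went down instead of up, so the wide pot slid up in the grip. I set it down on clear sill, regripped it higher and then placed it.
- **Camera disagreement:** the views disagreed on the stand's position, by about 4 mm between the top and wrist cameras and up to 10 mm for the side camera. I placed the pots by measuring them against the stand and tower in the wrist view.

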